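# Roll down the trim of the soil display case

### The job

One long edge of the soil display case has its white trim, in three lengths end to end, standing proud: take the hand roller (the tool with the rubber wheel, not the round-knobbed tamper) from its stand and roll it firmly along that trim from either end to the other, in one go without lifting it away, until all three lengths are seated flush with the case's rim. Then put the roller back upright on its own stand and let go; keep the gripper itself off the case.

Things in the scene. Friction and masses are not known exactly. Their poses are not given: they have to be found in the camera images.
- roller: Hand roller, 0.4 kg, upright. Origin: lowest point of its wheel; z up, y along the axle, x the way it rolls. Black wheel, radius 20, width 36 mm, turns freely. Steel cheeks beside it (outer y +-27 mm, lower ends z 10 mm). Steel plate 76 (x) by 56 (y) mm, z 46 to 54. On it an upright wooden block handle, 26 (x) by 50 (y) mm, z 54 to 116: grip across its x faces.
- holder: The roller's wooden stand, fixed. Origin: centre of underside; axes as the parked roller's. Base 96 by 70 by 6 mm, four posts with tops at z 54 mm carry the roller's plate, the wheel hanging between: parked, the roller's origin is over the stand's, 8 mm up (play 8 mm in x). A like stand holds a tamper (round knob, round plate, flat foot), not needed; either may be nearer the case.
- case: Fixed flat soil display case, 170 (x) by 300 (y) mm, grey with a white rim 22 mm wide, rim top at z 36 mm, nothing higher but the proud trim. Origin: centre of underside. The proud trim is 22 mm wide and runs along y at x = -74 mm (long edge towards the robot), y -108 to +108 mm; the rim corners beyond its ends are fixed and flush.
- trim_1 (a joint): Trim length centred at y = -73 mm of the case, 70 mm long: how far it has been pressed down, m. 0 = top 5 mm above the rim, 0.005 = fully home, flush. Stiff: about 5 N moves it and it stays where it is left; it hits a firm stop when home.
- trim_2 (a joint): The same for the middle length, centred at y = 0.
- trim_3 (a joint): The same for the length centred at y = +73 mm.
Mind the look-alikes: they are no part of the job. Leave any pink look-alike of the roller alone.

How it is judged:
By the outcome, as a careful person would: the job done as asked, in the order asked, and still so for the second after the job is handed in, with the robot touching nothing.
It also fails if it takes over 51 s, if anything falls off the work surface, if the arm or the gripper's body presses on something with over 40 N, if the wrist force passes 120 N, or if a joint passes its speed limit or range.

### The arm

A 7-joint arm with a two-finger parallel gripper is mounted at the origin on the work surface. World frame = base frame: x ahead of the robot, y to its left, z up, the work surface at z = 0. Lengths are in m, angles in rad, forces in N, time in s.
With the tool pointing down it reaches from about 0.4 to 0.85 m from the base axis. Payload 4.5 kg.
Tool frame: the origin (TCP) lies on the mounting face of the last link; the fingertips stand ahead of it and the grasp point (between the pads) lies 147 mm ahead of it (env.nose_length is the x of the fingertips in the tool frame, in m); x points along the fingers, z is the direction in which the jaws open and shut, and the axes are right-handed (so a half turn about x gives the same grasp; the last joint's range is limited). The gripper opens to 88 mm and grips with 3 to 60 N. Pads are 18 mm wide; open, the fingers measure 123 mm over their backs; the gripper's body (75 mm by 187 mm) begins 45 mm behind the grasp point.
Start: joints at [-1.101, 0.689, -0.195, 1.565, 0.157, 0.902, -0.215], TCP at [0.264, 0.567, 0.405] pointing down, gripper open.
Joint ranges: [-3.01, 3.01], [-0.46, 2.08], [-1.47, 1.51], [0.13, 2.56], [-1, 4.14], [0.04, 2.09], [-2.66, 2.66]. Speed limits (rad/s): [2.57, 2.57, 3.14, 3.14, 3.14, 3.14, 3.14].

### API

Orientations are given as a unit quaternion [x, y, z, w].
In Python, from bench import env gives the robot as it stands. The module is installed in compiled form; this text tells all that it offers. Calls block until the motion is done:
- env.move_pose(position, orientation): joint-space move of the TCP to a pose.
- env.move_straight(position, orientation=None, max_speed=0.15): straight line of the TCP; orientation=None keeps the orientation; max_speed is the mean speed in m/s.
- env.move_joints(angles): joint-space move.
- env.move_gripper(opening, force=None): opening from 0.0 (shut) to 1.0 (fully open); force is the grip in N (None keeps the last); returns when the fingers have stopped.
- env.dwell(seconds).
- env.solve_ik(position, orientation): joint angles nearest the present ones, or None.
- env.read_state(): the state.
- env.get_image(name): name is "scene" or "side" or "wrist"; returns (picture, depth): 480x640x3 uint8, blue, green, red; 480x640 float32, m along the optical axis (not along the pixel's ray), 0 where there is no reading.
- env.get_calibration(name): a dict with "mtx" (3x3 intrinsics, pixels), "R" (3x3) and "t" (3): a world point X has camera coordinates R X + t. Camera axes: x right, y down, z forward; pixel columns grow to the right and rows downward; lengths in m; the calibration is good to about 2 mm. A picture is of the moment at which its call begins: read the wrist's pose just before it. get_calibration takes no time and is no camera call; for the wrist camera it gives the pose at the moment of the call.
A pose or a line that the arm cannot do raises env.PlanningError and nothing moves.
- env.close_job(): hands the job in, once; it reports no verdict.
The state is a dict: "time_s": time; "joint_positions": joint angles; "dq": joint speeds; "joint_torque": joint torques, N m; "tcp_pos": TCP position; "orientation": TCP orientation; "contact_force": force on the tool from outside, world axes, zero at the start; "wrist_torque": the same for the moment, N m; "width": opening from 0.0 (shut) to 1.0 (fully open).
Only numpy, scipy, OpenCV 4.12 (cv2) and the standard library are available. Lean on these libraries where they do the work, as an engineer would, in place of code of your own. Each camera call takes 0.05 s, during which the arm holds its last target.

## Working session

There is one attempt and no reset: what is moved stays moved. The work goes in short steps, each a Python script; the robot and the scene stay as the last script left them, time stands still between calls to the robot, and variables do not carry over. Pictures are saved under pics/ and viewed, and the job is handed in when it is done.

```bash
mkdir -p pics; python3 - <<'E'
from bench import env
import cv2,numpy as np
print(env.nose_length, env.read_state())
for n in ["scene","side","wrist"]:
    c=env.get_calibration(n); im,d=env.get_image(n)
    cv2.imwrite(f"pics/{n}0.png",im); np.savez(f"pics/{n}0.npz",im=im,d=d,**{k:np.array(v) for k,v in c.items()})
    print(n,c)
E
```

```text
0.166 {'time_s': 0.0, 'joint_positions': array([-1.10121629,  0.6899773 , -0.19450576,  1.56635298,  0.15728974,
        0.90248529, -0.21512688]), 'dq': array([-4.42462107e-05,  2.38929020e-03, -7.14415454e-04,  1.03429656e-03,
       -2.47525354e-03,  1.63356444e-03, -9.31412301e-05]), 'joint_torque': array([-2.45878928e-04, -5.27559292e+01, -1.26659866e+00, -1.53432387e+01,
       -5.25467203e-02,  6.54935764e-03,  1.53907226e-04]), 'tcp_pos': array([0.26371065, 0.56627511, 0.40391132]), 'orientation': array([-0.38049254,  0.59677434,  0.37972024,  0.59573346]), 'contact_force': array([-0.30436473,  0.03839829,  0.18781351]), 'wrist_torque': array([0.01363774, 0.05827288, 0.02308116]), 'width': 0.9988262170565552}
scene {'mtx': array([[578.6819162 ,   0.        , 318.50434655],
       [  0.        , 578.6819162 , 237.82823653],
       [  0.        ,   0.        ,   1.        ]]), 'R': array([[ 0.8122002 ,  0.58336673,  0.00375296],
       [ 0.4819176 , -0.6673031 , -0.56785738],
       [-0.32876474,  0.4630225 , -0.82311841]]), 't': array([-0.36982272, -0.29386236,  1.47808059])}
side {'mtx': array([[492.89885554,   0.        , 318.12521851],
       [  0.        , 492.89885554, 238.11885453],
       [  0.        ,   0.        ,   1.        ]]), 'R': array([[ 0.99372163, -0.11175988,  0.00520178],
       [-0.05803588, -0.55466451, -0.83004766],
       [ 0.09565127,  0.82453442, -0.5576682 ]]), 't': array([-0.52234436,  0.04065819,  1.21225829])}
wrist {'mtx': array([[425.03962948,   0.        , 312.78969977],
       [  0.        , 425.03962948, 240.90172045],
       [  0.        ,   0.        ,   1.        ]]), 'R': array([[ 4.21846837e-01,  9.06667109e-01, -1.74215691e-05],
       [ 8.58789949e-01, -3.99564773e-01,  3.20667765e-01],
       [ 2.90731954e-01, -1.35287644e-01, -9.47191736e-01]]), 't': array([-0.62437286, -0.04430726,  0.38954064])}
```

View pics/scene0.png

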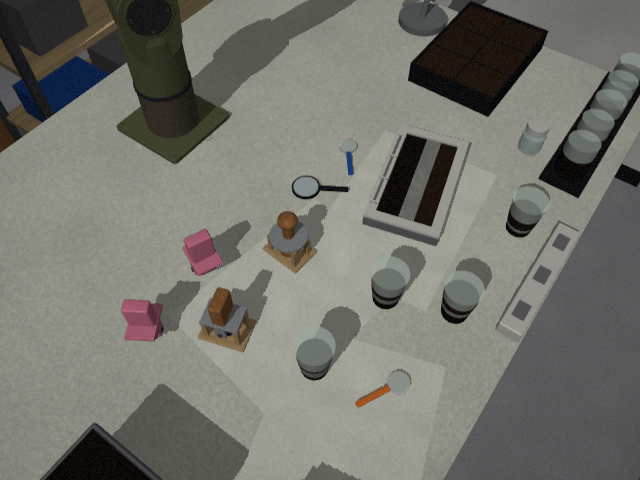

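View pics/side0.png

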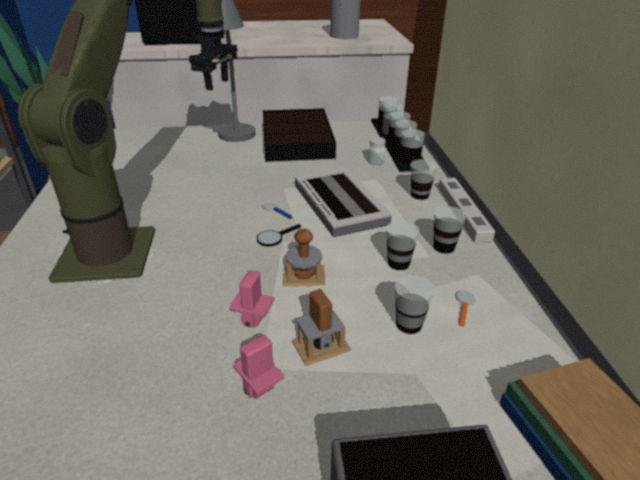

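View pics/wrist0.png

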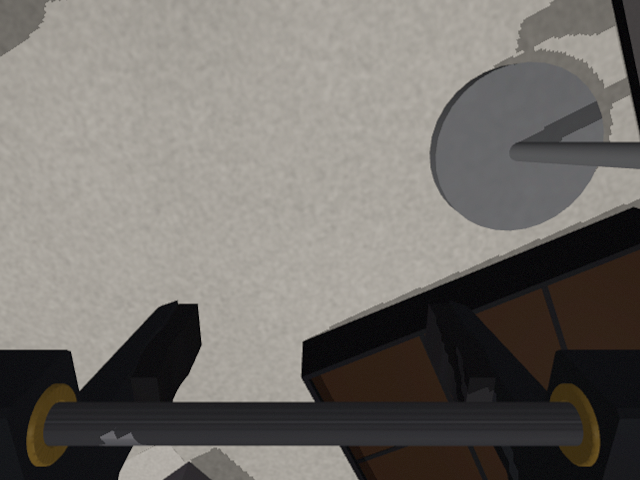

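Candidates for the roller:
- Wooden block-handled tool, scene (222,315), side (322,325).
- Round-knobbed tamper, scene (289,238), side (303,258).
- Pink look-alikes, scene (201,251) and (142,318).

By the description I choose the first. Next is a close crop of it and of the case.

```bash
python3 - <<'E'
import cv2,numpy as np
a=cv2.imread('pics/scene0.png');b=cv2.imread('pics/side0.png')
f=lambda im,x,y,w,h,s:cv2.resize(im[y:y+h,x:x+w],None,fx=s,fy=s,interpolation=cv2.INTER_CUBIC)
A=f(a,190,275,80,80,5);B=f(b,285,280,80,80,5)
C=f(a,355,120,125,125,3.2);D=f(b,285,160,125,125,3.2)
cv2.imwrite('pics/crop0.png',np.hstack([A,B]));cv2.imwrite('pics/crop1.png',np.hstack([C,D]))
E
```

```text
(no output)
```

View pics/crop0.png

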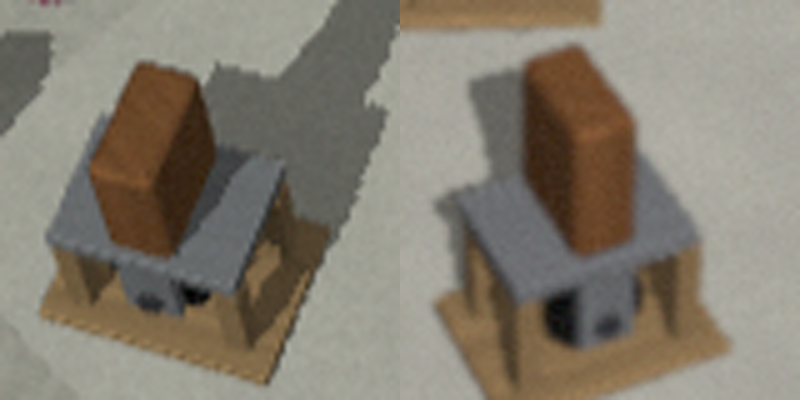

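View pics/crop1.png

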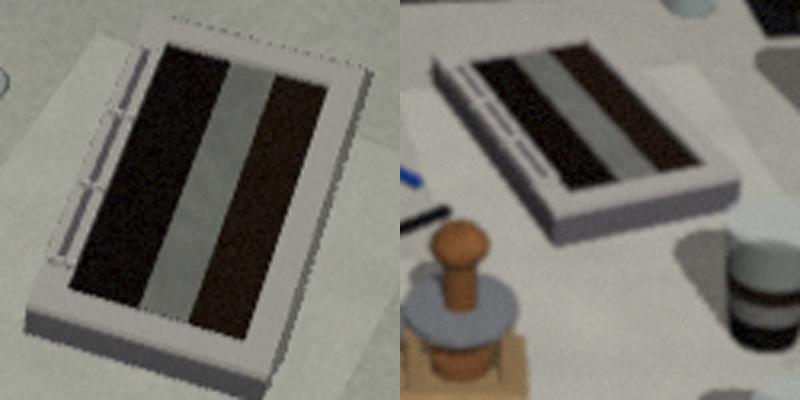

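The crop confirms the block-handled tool, with a square plate, black wheel and steel cheeks. The proud trim is on the case's left edge in the scene image. Next I cast rays for the plate and base corners and for the case corners.

```bash
cat > h.py <<'E'
import numpy as np
def ray(c,p):
    M=np.linalg.inv(c['mtx']); d=c['R'].T@(M@np.array([p[0],p[1],1.])); o=-c['R'].T@c['t']
    return o,d/np.linalg.norm(d)
def plane(c,p,z):
    o,d=ray(c,p); return o+d*(z-o[2])/d[2]
def tri(c1,p1,c2,p2):
    o1,d1=ray(c1,p1);o2,d2=ray(c2,p2)
    s=np.linalg.lstsq(np.c_[d1,-d2],o2-o1,rcond=None)[0]
    a=o1+s[0]*d1;b=o2+s[1]*d2
    return (a+b)/2,np.linalg.norm(a-b)
E
python3 - <<'E'
import numpy as np
from h import *
np.set_printoptions(precision=4,suppress=True)
S=dict(np.load('pics/scene0.npz'));D=dict(np.load('pics/side0.npz'))
fs=lambda u,v:(190+u/5-.4,275+v/5-.4)
fd=lambda u,v:(285+(u-400)/5-.4,280+v/5-.4)
cs=lambda u,v:(355+u/3.2,120+v/3.2); cd=lambda u,v:(285+(u-400)/3.2,160+v/3.2)
for n,l,f,c,z in [('plate S',[(45,240),(240,292),(285,160)],fs,S,.062),('plate D',[(458,195),(518,300),(698,238)],fd,D,.062),
 ('base S',[(40,312),(268,378),(330,225)],fs,S,.006),('base D',[(435,300),(732,345)],fd,D,.006),
 ('top S',[(137,62),(197,75),(92,175),(163,185)],fs,S,.124),('top D',[(527,58),(580,45),(578,132),(635,120)],fd,D,.124),
 ('case S',[(145,18),(372,70),(262,380),(26,312)],cs,S,.036),('case D',[(433,62),(590,40),(740,185),(556,222)],cd,D,.036)]:
    P=np.array([plane(c,f(*p),z) for p in l]); print(n);print(P)
# triangulated
for a,b in [((45,240),(458,195)),((240,292),(518,300)),((285,160),(698,238))]: print(tri(S,fs(*a),D,fd(*b)))
for a,b in [((145,18),(433,62)),((372,70),(590,40)),((262,380),(740,185)),((26,312),(556,222))]: print(tri(S,cs(*a),D,cd(*b)))
E
```

```text
plate S
[[ 0.4629 -0.3982  0.062 ]
 [ 0.5363 -0.3717  0.062 ]
 [ 0.5145 -0.3192  0.062 ]]
plate D
[[ 0.4448 -0.3422  0.062 ]
 [ 0.4623 -0.3992  0.062 ]
 [ 0.5321 -0.3748  0.062 ]]
base S
[[ 0.4561 -0.4074  0.006 ]
 [ 0.5464 -0.3765  0.006 ]
 [ 0.5244 -0.3117  0.006 ]]
base D
[[ 0.4348 -0.341   0.006 ]
 [ 0.547  -0.377   0.006 ]]
top S
[[ 0.4704 -0.3415  0.124 ]
 [ 0.4919 -0.3328  0.124 ]
 [ 0.4882 -0.386   0.124 ]
 [ 0.5115 -0.3741  0.124 ]]
top D
[[ 0.4719 -0.3382  0.124 ]
 [ 0.4922 -0.3328  0.124 ]
 [ 0.4859 -0.3806  0.124 ]
 [ 0.5069 -0.3764  0.124 ]]
case S
[[0.49   0.2968 0.036 ]
 [0.657  0.35   0.036 ]
 [0.7283 0.052  0.036 ]
 [0.57   0.0072 0.036 ]]
case D
[[0.4889 0.285  0.036 ]
 [0.6421 0.3156 0.036 ]
 [0.7232 0.0399 0.036 ]
 [0.5652 0.0001 0.036 ]]
(array([ 0.4573, -0.3937,  0.0914]), np.float64(0.040552783710449396))
(array([ 0.4837, -0.3329, -0.0252]), np.float64(0.039807133503286775))
(array([ 0.5241, -0.3285,  0.04  ]), np.float64(0.04439913143728823))
(array([0.4886, 0.3017, 0.0289]), np.float64(0.0036562426621139844))
(array([0.6511, 0.3765, 0.0072]), np.float64(0.0043115456254260885))
(array([0.7274, 0.0581, 0.0257]), np.float64(0.0027543135508626437))
(array([0.5672, 0.0126, 0.0279]), np.float64(1.508917661829521e-06))
```

Both views agree: the roller is at about (0.489,-0.358) with its x axis at about 20°. The case is at about (0.61,0.17) with its x axis at about 15°. Next I check IK options and where the wrist camera would look.

```bash
cat >> h.py <<'E'
from scipy.spatial.transform import Rotation as Ro
def quat(a):
    "tool down, jaw (tool z) at world angle a (rad)"
    x=np.array([0,0,-1.]); z=np.array([np.cos(a),np.sin(a),0]); y=np.cross(z,x)
    return Ro.from_matrix(np.c_[x,y,z]).as_quat()
E
python3 - <<'E'
from bench import env
from h import *
np.set_printoptions(precision=3,suppress=True)
c=env.get_calibration('wrist');s=env.read_state()
Rt=Ro.from_quat(s['orientation']).as_matrix()
o=-c['R'].T@c['t']; print('cam in tool',Rt.T@(o-s['tcp_pos']));print('cam axes in tool',Rt.T@c['R'].T)
print('tool axes',Rt)
for a in (20,200,-160):
    for z in (.4,.245):
        print(a,z,env.solve_ik([.489,-.358,z],quat(np.radians(a))))
for a in (105.5,-74.5):
    for p in ([.51,.26],[.565,.04]):
        for z in (.3,.27): print(a,p,z,env.solve_ik(p+[z],quat(np.radians(a))))
E
```

```text
cam in tool [ 0.021  0.083 -0.   ]
cam axes in tool [[-0.002 -0.321  0.947]
 [ 0.    -0.947 -0.321]
 [ 1.    -0.     0.002]]
tool axes [[-0.001 -0.907  0.422]
 [-0.001  0.422  0.907]
 [-1.    -0.    -0.001]]
20 0.4 [ 0.611  0.665 -0.097  1.634  0.08   0.846  0.831]
20 0.245 [ 0.748  0.898 -0.344  1.735  0.491  0.595  0.461]
200 0.4 [ 0.046  0.921  1.087  1.664 -0.893  1.132 -1.405]
200 0.245 [ 0.215  0.996  0.652  1.765 -0.899  0.708 -1.422]
-160 0.4 [ 0.046  0.921  1.087  1.664 -0.893  1.132 -1.405]
-160 0.245 [ 0.215  0.996  0.652  1.765 -0.899  0.708 -1.422]
105.5 [0.51, 0.26] 0.3 [-0.333  0.785 -0.377  1.814  0.457  0.63   0.858]
105.5 [0.51, 0.26] 0.27 [-0.35   0.829 -0.349  1.83   0.487  0.568  0.831]
105.5 [0.565, 0.04] 0.3 [ 0.102  0.787 -0.435  1.83   0.524  0.64   1.192]
105.5 [0.565, 0.04] 0.27 [ 0.089  0.833 -0.414  1.847  0.571  0.583  1.15 ]
-74.5 [0.51, 0.26] 0.3 [-0.748  0.796  0.343  1.836 -0.449  0.586 -1.422]
-74.5 [0.51, 0.26] 0.27 [-0.727  0.84   0.306  1.851 -0.467  0.522 -1.407]
-74.5 [0.565, 0.04] 0.3 [-0.323  0.783  0.296  1.853 -0.396  0.563 -1.071]
-74.5 [0.565, 0.04] 0.27 [-0.302  0.828  0.259  1.868 -0.407  0.498 -1.062]
```

```bash
cat >> h.py <<'E'
def snap(env,name):
    import cv2
    c=env.get_calibration('wrist'); im,d=env.get_image('wrist')
    cv2.imwrite(f'pics/{name}.png',im); np.savez(f'pics/{name}.npz',im=im,d=d,**{k:np.array(v) for k,v in c.items()})
E
python3 - <<'E'
from bench import env
from h import *
q=quat(np.radians(105.5))
env.move_pose([.52,.20,.43],q); env.dwell(.3); snap(env,'c1')
env.move_straight([.545,.10,.43],q,.25); env.dwell(.3);snap(env,'c2')
q=quat(np.radians(20)); y=np.array([-np.sin(.349),np.cos(.349)]); x=np.array([y[1],-y[0]])
r=np.array([.489,-.358])
env.move_pose([*(r+.03*y+.04*x),.4],q); env.dwell(.3);snap(env,'r1')
env.move_straight([*(r+.03*y-.04*x),.4],q,.25); env.dwell(.3);snap(env,'r2')
print(env.read_state()['time_s'])
E
python3 -c "
import cv2,numpy as np
f=lambda n:cv2.imread(f'pics/{n}.png')
for a in 'cr': cv2.imwrite(f'pics/{a}12.png',cv2.resize(np.hstack([f(a+'1'),f(a+'2')]),(800,300)))"
```

```text
5.7583
```

View pics/c1.png

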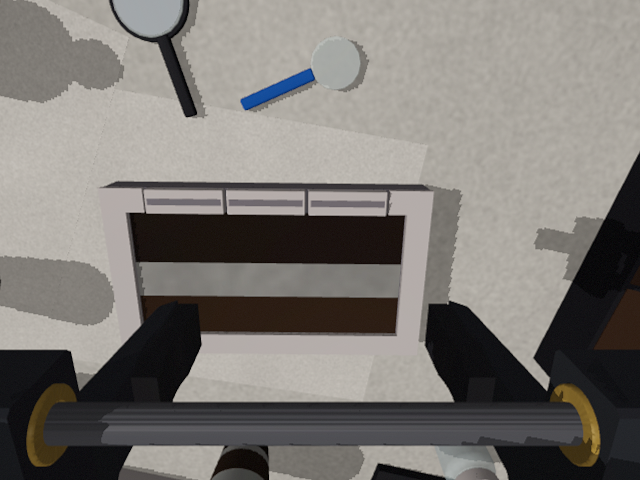

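View pics/r1.png

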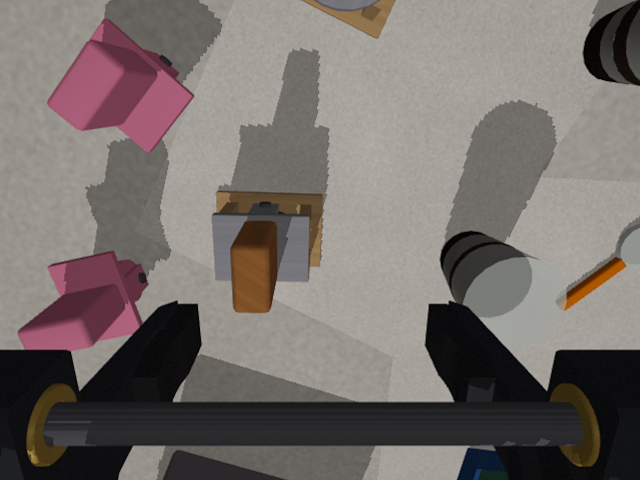

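View pics/r2.png

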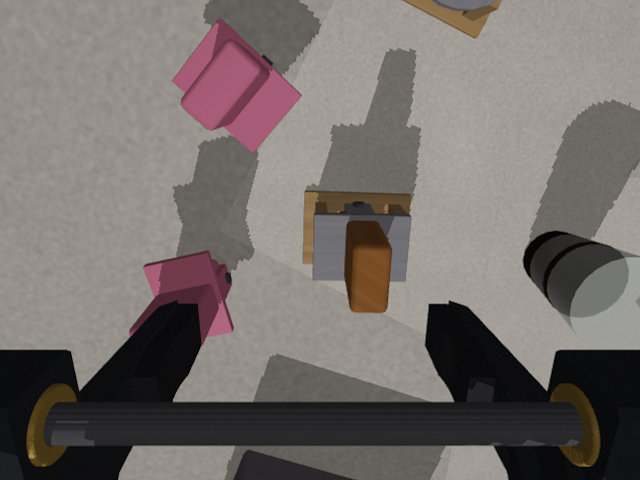

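View pics/c2.png

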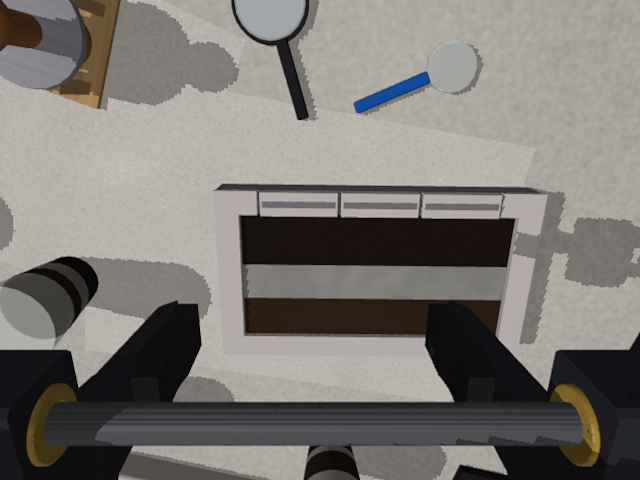

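Wrist views:
- c1 shows the three proud trim lengths from (144,200) to (388,205), with the rim's near outer corners at about (102,188) and (434,190).
- r1 and r2 show the roller plate at (215–310, 213–281) and (313–411, 214–281).

I fit edges by colour.

```bash
python3 - <<'E'
import cv2,numpy as np
f=lambda im,x,y,w,h,s:cv2.resize(im[y:y+h,x:x+w],None,fx=s,fy=s,interpolation=cv2.INTER_NEAREST)
a=cv2.imread('pics/c1.png');b=cv2.imread('pics/c2.png')
cv2.imwrite('pics/z1.png',np.vstack([np.hstack([f(a,90,170,80,55,5),f(a,375,170,80,55,5)]),np.hstack([f(b,205,170,80,55,5),f(b,485,170,80,55,5)])]))
a=cv2.imread('pics/r1.png');b=cv2.imread('pics/r2.png')
cv2.imwrite('pics/z2.png',np.hstack([f(a,205,185,130,140,3),f(b,295,185,130,140,3)]))
E
```

```text
(no output)
```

View pics/z1.png

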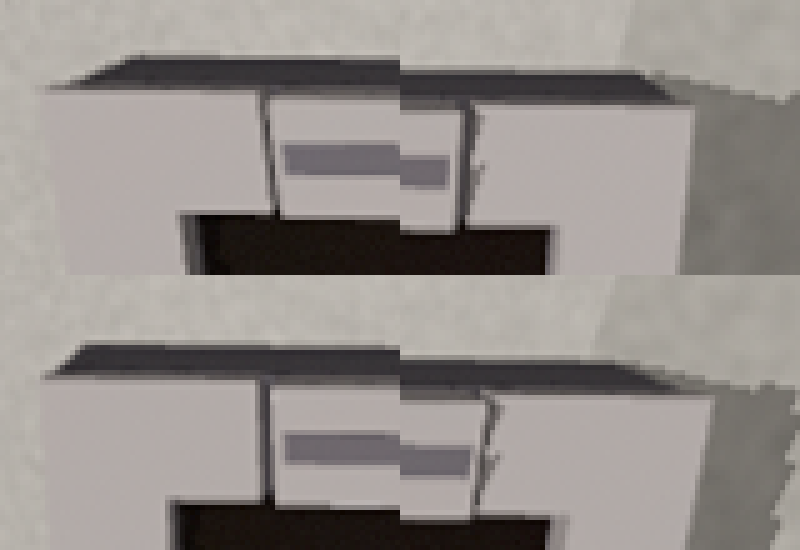

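View pics/z2.png

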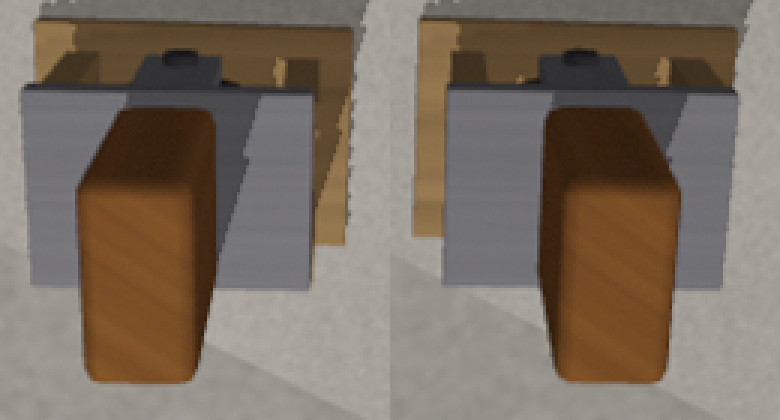

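```bash
python3 - <<'E'
from h import *
np.set_printoptions(precision=4,suppress=True)
L={n:dict(np.load(f'pics/{n}.npz')) for n in('c1','c2','r1','r2')}
c=[[(99,187.8),(433.4,190.8),(406,215.4),(126.6,212.6)],[(214,190.6),(547.4,194.6),(518,218.4),(239.4,215.4)]]
pl=[[(212.7,215.7),(308.3,217.3),(308.3,281),(215.7,280)],[(314,215.7),(410.7,217),(405.7,280.7),(312.7,280)]]
g=lambda x0,o,u,v:(x0+(u-o)/3,185+v/3)
ha=[[g(205,0,*p) for p in [(78,186),(200,186),(193,382),(86,382)]],[g(295,390,*p) for p in[(562,186),(680,186),(668,382),(555,382)]]]
def rep(n,A,a,b,z):
    T=[tri(L[a],p,L[b],q) for p,q in zip(*A)]
    print(n,'tri');print(np.array([np.r_[t[0],t[1]] for t in T]))
    for k,i in((a,0),(b,1)):
        P=np.array([plane(L[k],p,z) for p in A[i]]);print(k,P[:,:2].tolist() and P[:,:2].ravel(),'ctr',P.mean(0), 'edges',np.linalg.norm(P-np.roll(P,-1,0),axis=1),'ang',np.degrees(np.arctan2(*(P[1]-P[0])[1::-1])),np.degrees(np.arctan2(*(P[2]-P[3])[1::-1])))
rep('case',c,'c1','c2',.036);rep('plate',pl,'r1','r2',.062);rep('handle',ha,'r1','r2',.124)
E
```

```text
case tri
[[0.5648 0.0152 0.0348 0.0001]
 [0.4874 0.303  0.0367 0.0007]
 [0.5151 0.2871 0.0366 0.0001]
 [0.581  0.0421 0.0351 0.0002]]
c1 [0.5643 0.0158 0.4872 0.3032 0.5152 0.2872 0.5805 0.0424] ctr [0.5368 0.1621 0.036 ] edges [0.2976 0.0322 0.2534 0.0312] ang 105.0287792162256 104.95048493136333
c2 [0.5645 0.0155 0.4878 0.3036 0.5152 0.2874 0.5808 0.0422] ctr [0.5371 0.1622 0.036 ] edges [0.2981 0.0318 0.2539 0.0313] ang 104.91425586791097 104.96669950060955
plate tri
[[ 0.4452 -0.3465  0.0573  0.0001]
 [ 0.5156 -0.3209  0.0611  0.0001]
 [ 0.5339 -0.3714  0.0614  0.0001]
 [ 0.4627 -0.3973  0.0599  0.0001]]
r1 [ 0.4458 -0.3449  0.5155 -0.3207  0.5338 -0.3712  0.4628 -0.3962] ctr [ 0.4895 -0.3583  0.062 ] edges [0.0738 0.0537 0.0753 0.0541] ang 19.08096307171386 19.389937844878265
r2 [ 0.4447 -0.3454  0.5153 -0.3207  0.5336 -0.3711  0.4624 -0.3965] ctr [ 0.489  -0.3584  0.062 ] edges [0.0748 0.0537 0.0756 0.0541] ang 19.292387173916918 19.605997813129076
handle tri
[[ 0.4702 -0.3426  0.1169  0.0001]
 [ 0.4953 -0.3346  0.114   0.0001]
 [ 0.5082 -0.3755  0.1243  0.0001]
 [ 0.4856 -0.3862  0.1199  0.0001]]
r1 [ 0.4707 -0.3397  0.495  -0.3309  0.5082 -0.3756  0.4857 -0.3838] ctr [ 0.4899 -0.3575  0.124 ] edges [0.0259 0.0466 0.024  0.0465] ang 20.069778903884764 20.059071631833508
r2 [ 0.4687 -0.3406  0.4922 -0.332   0.5083 -0.3757  0.4845 -0.3843] ctr [ 0.4884 -0.3581  0.124 ] edges [0.025  0.0465 0.0253 0.0465] ang 20.082828652245784 20.068290428494663
```

Sizes and heights check out: plate 75×54 mm at z≈0.060, handle top about 0.120, rim 0.036, case length 298 mm. Grasping now.

```bash
cat >> h.py <<'E'
A=np.radians(19.6); RP=np.array([.4892,-.3582]); QR=quat(A)
B=np.radians(104.97); TC=np.array([.5369,.1622]); CY=np.array([np.cos(B),np.sin(B)]); QC=quat(B)
E
python3 - <<'E'
from bench import env
from h import *
import cv2
np.set_printoptions(precision=4,suppress=True)
env.move_gripper(.7)
env.move_pose([*RP,.32],QR)
env.move_straight([*RP,.243],QR,.1)
s=env.read_state();print(s['tcp_pos'],s['contact_force'])
env.move_gripper(0,60)
s=env.read_state();print(s['width'],s['tcp_pos'],s['contact_force'],s['wrist_torque'],s['time_s'])
env.move_straight([*RP,.33],QR,.12)
s=env.read_state();print(s['width'],s['contact_force'],s['wrist_torque'],s['time_s'])
im,_=env.get_image('side');cv2.imwrite('pics/g_side.png',im[200:440,200:520].repeat(2,0).repeat(2,1))
snap(env,'g_wr')
E
```

```text
[ 0.4894 -0.3584  0.2437] [ 0.1794 -0.4432 -0.0293]
0.2923301082887024 [ 0.489  -0.3583  0.2431] [-0.5872  0.7207  2.0781] [-0.0184  0.1863 -0.0544] 8.3333
0.28742240863475815 [-0.4494  0.0436 -3.8939] [-0.0004  0.0689  0.0361] 9.2083
```

View pics/g_side.png

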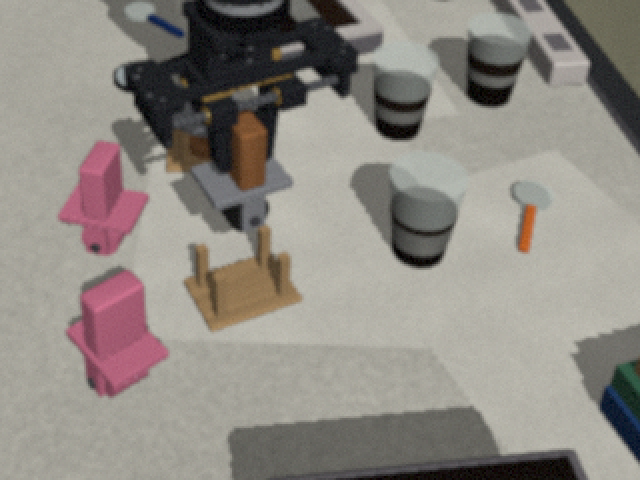

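View pics/g_wr.png

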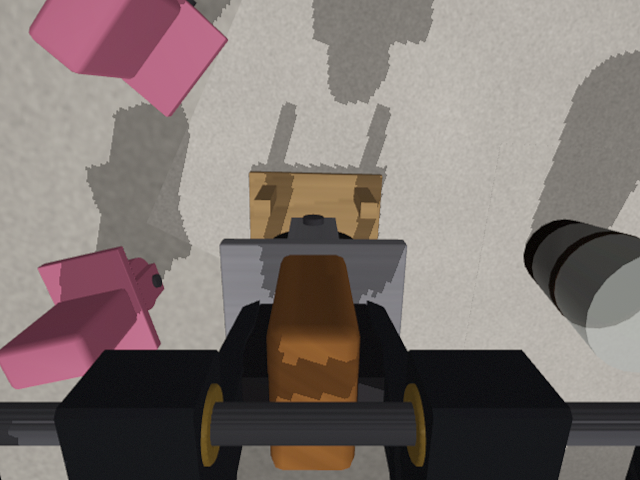

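The roller is held upright and the stand stays put at side-crop (243,285). Next is the move to the near end of the trim and a guarded descent onto the fixed corner.

```bash
python3 - <<'E'
from bench import env
from h import *
np.set_printoptions(precision=4,suppress=True)
env.move_straight([*RP,.41],QR,.2)
st=TC-.118*CY
env.move_pose([*st,.36],QC)
env.move_straight([*st,.285],QC,.12)
env.dwell(.2);s0=env.read_state();print(s0['contact_force'],s0['tcp_pos'],s0['time_s'])
snap(env,'pre')
z=.278
while z>.262:
    env.move_straight([*st,z],QC,.03); s=env.read_state(); f=s['contact_force']-s0['contact_force']
    print(z,s['tcp_pos'],f,round(s['time_s'],2))
    if f[2]>8: break
    z-=.002
E
```

```text
[-0.2111 -0.8181 -3.6282] [0.5677 0.0482 0.2858] 12.375
0.278 [0.5673 0.0482 0.2777] [-0.6531  0.8198 -0.3049] 12.81
0.276 [0.5673 0.0482 0.2759] [ 1.1879 -0.283   0.4173] 13.06
0.274 [0.5673 0.0482 0.2739] [0.8672 1.231  0.3801] 13.31
0.272 [0.5676 0.0478 0.2721] [0.5617 0.2722 1.8589] 13.56
0.27 [0.5677 0.0477 0.271 ] [-0.3586 -1.3953  9.4218] 13.81
```

View pics/pre.png

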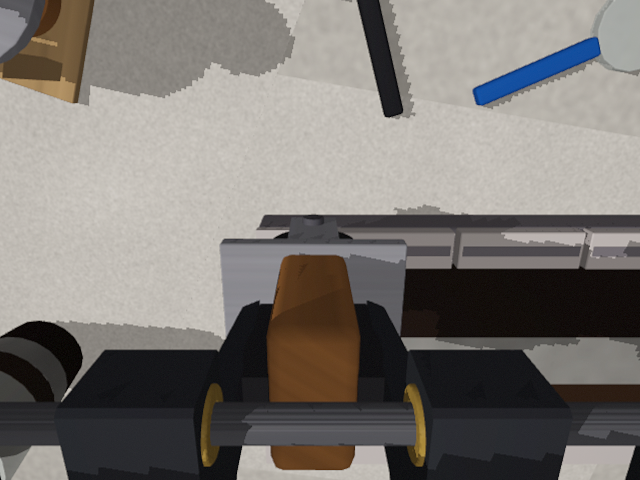

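Contact came at TCP z≈0.271, as predicted. Now the roll, pressing at about 25 N.

```bash
python3 - <<'E'
from bench import env
from h import *
np.set_printoptions(precision=4,suppress=True)
f0=np.array([-.2,-.5,-3.7])
z=.268
p=TC-.118*CY
env.move_straight([*p,z],QC,.03)
for y in np.linspace(-.118,.118,9):
    p=TC+y*CY
    if y>-.117: env.move_straight([*p,z],QC,.06)
    s=env.read_state(); f=s['contact_force']-f0
    print(round(y,3),s['tcp_pos']-np.r_[p,0],f,s['wrist_torque'],round(s['time_s'],2))
    if f[2]<18: z-=.0005
    if f[2]>35: z+=.0005
    if np.linalg.norm(f)>70: print('STOP');break
E
```

```text
-0.118 [ 0.0004 -0.0004  0.2707] [-4.139  -2.3691 24.5125] [-0.7152  1.0169 -0.0015] 14.06
-0.088 [0.0001 0.0012 0.2706] [-3.313  -0.4578 23.1335] [-0.0663  1.0854  0.0394] 14.7
-0.059 [0.0001 0.0014 0.2706] [-4.0256  1.1954 21.9085] [ 0.0056  1.0216 -0.0367] 15.34
-0.03 [0.0003 0.0013 0.2704] [-2.0008 -0.5494 20.1073] [-0.0668  0.7982 -0.0133] 15.98
0.0 [0.0003 0.0017 0.2707] [-2.6089  0.0945 21.283 ] [-0.0123  0.9214  0.0079] 16.62
0.03 [0.0006 0.0008 0.2704] [-1.6273 -1.0721 20.5471] [-0.2911  0.5438  0.0275] 17.27
0.059 [0.0004 0.0018 0.2706] [-1.6381  0.5757 20.6009] [-0.0356  0.6574 -0.0406] 17.91
0.088 [0.0004 0.0021 0.2706] [-1.1697  0.7016 19.7671] [0.1618 0.5646 0.0023] 18.55
0.118 [0.0005 0.0022 0.2708] [-0.889   0.7802 19.319 ] [ 0.0783  0.4966 -0.0043] 19.19
```

The wheel height was constant (0.2704–0.2708) from the rim across all three lengths. I lift and verify by picture and depth.

```bash
python3 - <<'E'
from bench import env
from h import *
import cv2
np.set_printoptions(precision=4,suppress=True)
p=TC+.118*CY
env.move_straight([*p,.34],QC,.15)
cx=np.array([CY[1],-CY[0]])
env.move_straight([*(TC-.02*CY-.10*cx),.43],QC,.3); env.dwell(.2)
snap(env,'v1'); im,d=env.get_image('scene');cv2.imwrite('pics/v_sc.png',im)
W=dict(np.load('pics/v1.npz'))
def depthz(L,P):
    q=L['R']@P+L['t'];u=L['mtx']@q;u=u[:2]/u[2];i,j=np.round(u).astype(int)
    if not(3<i<636 and 3<j<476): return (i,j,None)
    dd=np.median(L['d'][j-1:j+2,i-1:i+2]); o,dr=ray(L,u); X=o+dr*(dd/(L['R']@dr)[2]); return (i,j,round(float(X[2]),4))
for n in('c1','v1'):
    L=dict(np.load(f'pics/{n}.npz'))
    for y in(-.128,-.1,-.073,-.045,-.025,0,.025,.045,.073,.1,.128): print(n,y,depthz(L,np.r_[TC+y*CY-.007*cx,.036]))
print(env.read_state()['time_s'])
a=W['im'];cv2.imwrite('pics/v1z.png',cv2.resize(a[150:400,120:520],(800,500)))
E
```

```text
c1 -0.128 (np.int64(123), np.int64(193), 0.0355)
c1 -0.1 (np.int64(154), np.int64(193), 0.04)
c1 -0.073 (np.int64(185), np.int64(193), 0.0395)
c1 -0.045 (np.int64(216), np.int64(194), 0.0392)
c1 -0.025 (np.int64(238), np.int64(194), 0.0391)
c1 0 (np.int64(266), np.int64(194), 0.0395)
c1 0.025 (np.int64(294), np.int64(195), 0.0388)
c1 0.045 (np.int64(317), np.int64(195), 0.0405)
c1 0.073 (np.int64(348), np.int64(195), 0.0396)
c1 0.1 (np.int64(378), np.int64(195), 0.04)
c1 0.128 (np.int64(409), np.int64(196), 0.0353)
v1 -0.128 (np.int64(198), np.int64(290), 0.0349)
v1 -0.1 (np.int64(228), np.int64(290), 0.2474)
v1 -0.073 (np.int64(256), np.int64(290), 0.2465)
v1 -0.045 (np.int64(285), np.int64(290), 0.2844)
v1 -0.025 (np.int64(306), np.int64(290), 0.2843)
v1 0 (np.int64(331), np.int64(290), 0.2839)
v1 0.025 (np.int64(357), np.int64(290), 0.2471)
v1 0.045 (np.int64(378), np.int64(290), 0.2475)
v1 0.073 (np.int64(407), np.int64(290), 0.0357)
v1 0.1 (np.int64(435), np.int64(290), 0.0351)
v1 0.128 (np.int64(464), np.int64(290), 0.0351)
20.9167
```

View pics/v1.png

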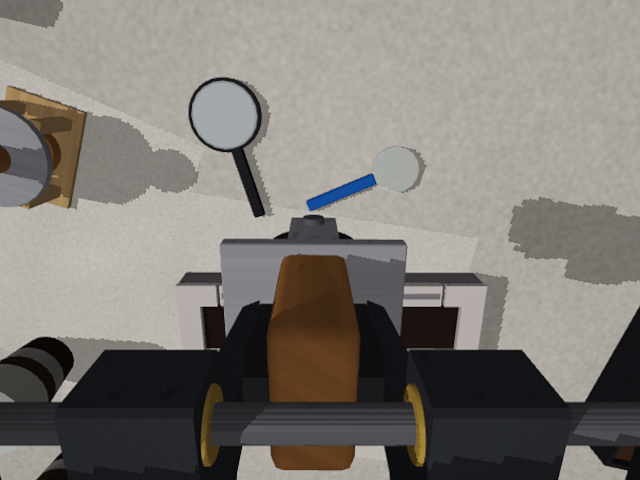

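```bash
python3 - <<'E'
from bench import env
from h import *
import cv2
cx=np.array([CY[1],-CY[0]])
env.move_straight([*(TC-.21*CY-.06*cx),.43],QC,.35); env.dwell(.2)
snap(env,'v2')
L=dict(np.load('pics/v2.npz'))
for xo in(-.007,.007):
  r=[]
  for y in(-.128,-.1,-.073,-.045,-.025,0,.025,.045,.073,.1,.128):
    P=np.r_[TC+y*CY+xo*cx,.036];q=L['R']@P+L['t'];u=L['mtx']@q;u=u[:2]/u[2];i,j=np.round(u).astype(int)
    if not(3<i<636 and 3<j<476): continue
    dd=np.median(L['d'][j-1:j+2,i-1:i+2]); o,dr=ray(L,u); X=o+dr*(dd/(L['R']@dr)[2]); r.append((y,int(i),int(j),round(float(X[2]),4)))
  print(r)
print(env.read_state()['time_s'])
E
```

```text
[(-0.128, 398, 251, 0.2483), (-0.1, 428, 251, 0.0352), (-0.073, 457, 251, 0.0351), (-0.045, 487, 251, 0.0357), (-0.025, 508, 251, 0.0358), (0, 535, 251, 0.0358), (0.025, 562, 251, 0.0361), (0.045, 583, 251, 0.0356), (0.073, 613, 251, 0.0364)]
[(-0.128, 397, 265, 0.2483), (-0.1, 427, 265, 0.0352), (-0.073, 455, 265, 0.0351), (-0.045, 485, 265, 0.0355), (-0.025, 506, 265, 0.0354), (0, 532, 265, 0.0352), (0.025, 559, 265, 0.0362), (0.045, 580, 265, 0.036), (0.073, 609, 265, 0.036)]
21.875
```

View pics/v2.png

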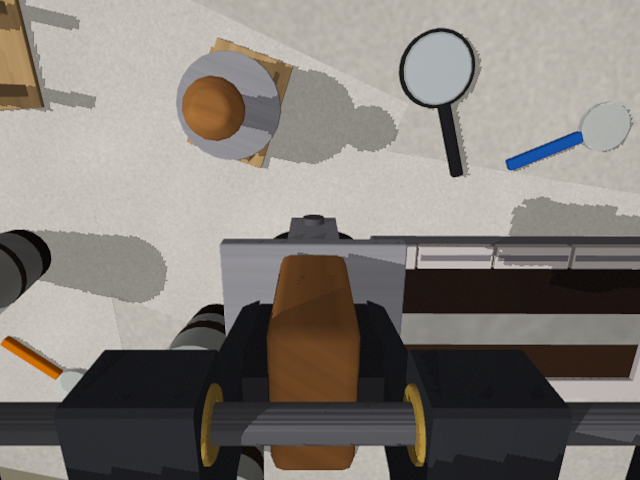

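All three lengths now read z≈0.0355, level with the rim (they were about 0.040). The plate sits at the same pixels (220–406, 240) as at the grasp, so nothing slipped. Returning the roller.

```bash
python3 - <<'E'
from bench import env
from h import *
env.move_pose([*RP,.41],QR)
env.move_straight([*RP,.33],QR,.15); env.dwell(.3)
snap(env,'back')
s=env.read_state();print(s['tcp_pos'],s['orientation'],QR,s['time_s'])
import cv2
a=cv2.imread('pics/g_wr.png');b=cv2.imread('pics/back.png')
cv2.imwrite('pics/cmp.png',np.hstack([a[150:350,190:450],b[150:350,190:450]]))
E
```

```text
[ 0.48930021 -0.35830815  0.33061316] [-0.12060286  0.6965039   0.12007773  0.69707863] [-0.12035629  0.69678861  0.12035629  0.69678861] 24.075
```

View pics/cmp.png

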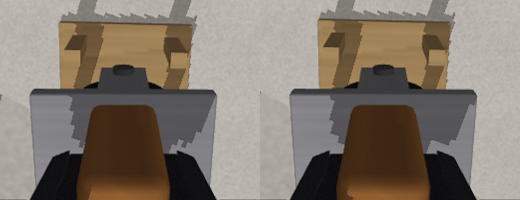

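The stand and plate line up as they did when lifted. Lowering with force watch.

```bash
python3 - <<'E'
from bench import env
from h import *
np.set_printoptions(precision=4,suppress=True)
f0=env.read_state()['contact_force']
ok=True
env.move_straight([*RP,.30],QR,.08)
for z in (.28,.265,.255,.249,.246,.2435,.242):
    env.move_straight([*RP,z],QR,.05); s=env.read_state(); f=s['contact_force']-f0
    print(z,s['tcp_pos'],f,round(s['time_s'],2))
    if np.linalg.norm(f)>12: ok=False;break
    if f[2]>3: break
snap(env,'down')
E
```

```text
0.28 [ 0.4892 -0.3582  0.2797] [ 0.1097  0.7257 -0.3997] 25.15
0.265 [ 0.4891 -0.3581  0.2646] [0.6412 0.0812 0.5289] 25.6
0.255 [ 0.489  -0.3581  0.2546] [ 0.2532 -0.6078 -0.4007] 25.95
0.249 [ 0.4891 -0.3581  0.2486] [ 1.6671  0.2738 -0.7807] 26.22
0.246 [ 0.4892 -0.3581  0.2459] [0.8743 0.3135 1.1476] 26.47
0.2435 [ 0.4892 -0.3581  0.2434] [ 1.1307 -0.0245  0.2765] 26.72
0.242 [ 0.4892 -0.3582  0.2431] [-1.4794  1.7777  8.4011] 26.97
```

View pics/down.png

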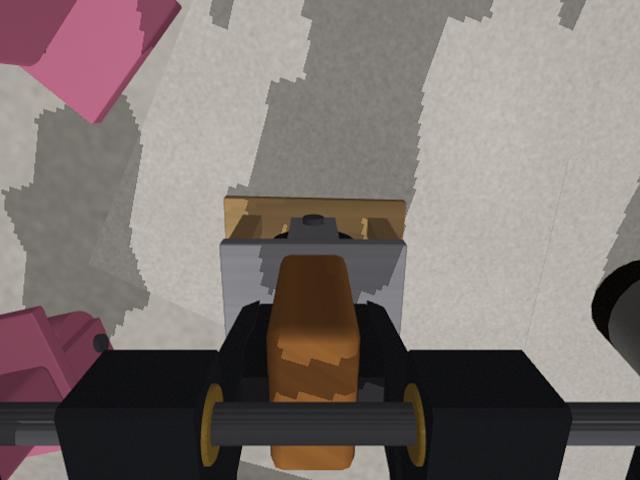

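The roller rests on the stand: contact at z 0.2431, the same as at pickup, with the plate over the posts. Releasing and retreating.

```bash
python3 - <<'E'
from bench import env
from h import *
import cv2
env.move_straight([*RP,.2433],QR,.03)
env.move_gripper(.7)
env.move_straight([*RP,.30],QR,.08)
y=np.array([-np.sin(A),np.cos(A)])
env.move_straight([*(RP+.05*y),.43],QR,.2); env.dwell(.3)
snap(env,'end'); im,_=env.get_image('side')
sc,_=env.get_image('scene')
f=lambda m,x,y:cv2.resize(m[y:y+150,x:x+150],(400,400))
cv2.imwrite('pics/end2.png',np.hstack([f(im,250,240),f(sc,345,110)]))
s=env.read_state();print(s['time_s'],s['contact_force'])
E
```

```text
30.1083 [-0.02809134  0.92772082 -0.36160767]
```

View pics/end.png

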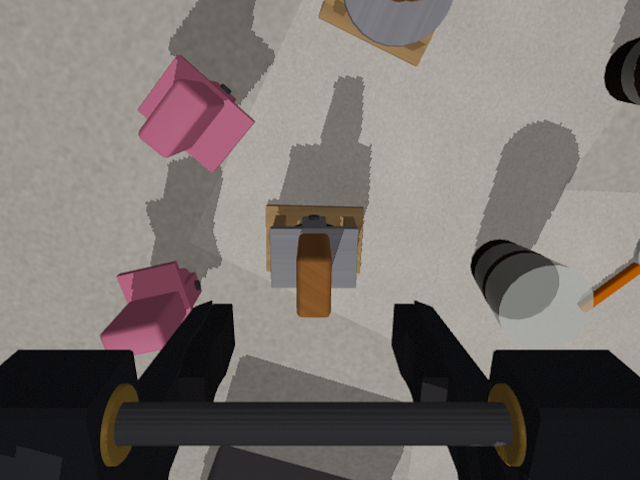

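View pics/end2.png

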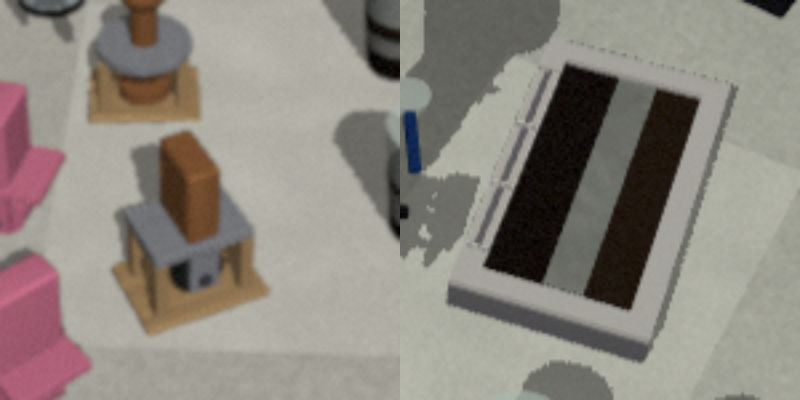

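The roller stands upright on its stand, with the plate at end.png (271–357, 228–288). The gripper is clear, the look-alikes haven't moved, and the trim is flush. Handing in.

```bash
python3 -c "
from bench import env
env.close_job()"
```

```text
the job is handed in; nothing more can be done
```

The trim is rolled flush, the roller is back upright on its own stand, and I handed the job in at about 30 s of the 51 s allowed.

- **Rolling:** I rolled all three lengths in one unbroken pass from the y = -118 mm end to +118 mm, pressing at about 20–25 N. The wheel height stayed within 0.4 mm of the rim contact height at every point I read.
- **Trim check:** Depth readings on all three lengths came out at z ≈ 0.035–0.036, level with the rim. Before rolling they read about 0.040.
- **Roller:** It met the stand at the same height as at pickup. The last images show it upright on the posts, the gripper open and clear, and the pink look-alikes and tamper not disturbed.
- **Disagreements:** Three small ones, none of which changed a decision.
    - My first hand-matched triangulation of the plate corners paired the wrong corners, so I discarded it and measured again with the wrist camera.
    - The handle-top height measured 0.114–0.124 against a nominal 0.124, because its corners are rounded.
    - The depth camera reads about 0.5 mm low on the rim and about 1 mm low on the proud trim.

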